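# Shut the dust extractor's filter cover and lock its quarter-turn fastener

### The arm

A 6-joint arm with a two-finger parallel gripper is mounted at the origin on the work surface. World frame = base frame: x ahead of the robot, y to its left, z up, the work surface at z = 0. Lengths are in m, angles in rad, forces in N, time in s.
With the tool pointing down it reaches from about 0.35 to 0.975 m from the base axis. Payload 4.9 kg.
Tool frame: the origin (TCP) lies between the finger pads; the fingertips stand 19 mm ahead of it and the grasp point (between the pads) is the TCP; z points along the fingers, y is the direction in which the jaws open and shut (so a half turn about z gives the same grasp; the last joint's range is limited). The gripper opens to 85 mm and grips with 20 to 120 N. Pads are 22 mm wide; open, the fingers measure 114 mm over their backs; the gripper's body (76 mm by 85 mm) begins 54 mm behind the grasp point. The pads swing forward as they close: fully open they stand 13 mm farther back than shut.
Start: joints at [-1.232, 0.053, 1.613, -0, 1.476, -0.119], TCP at [0.276, -0.561, 0.25] pointing down, gripper open.
Joint ranges: [-3.01, 3.01], [-1.01, 2.22], [0.06, 2.58], [-1.02, 4.17], [0.09, 2.62], [-3.14, 3.14]. Speed limits (rad/s): [2.57, 2.57, 3.14, 3.14, 3.14, 3.14].

### API

Orientations are given as a unit quaternion [w, x, y, z].
In Python, from plant import state, grab_frame, calibration, job_done gives the robot as it stands. The module is installed in compiled form; this text tells all that it offers.
- The arm moves only by the tool servo_tool, never from a script. Its argument "deltas" is a list that holds one entry, the list of rows, each a list of 5 numbers: the finger opening in mm, from 0 to 85.4, then the shift along the world's x, y, z in mm, then the turn about the world's z in units of 6 degrees (1.0 is 6 degrees). A call has 1 to 5 rows; each row is the pose to reach, as a shift and turn from the pose commanded when the call began; what a row does not reach only later rows make up. A row lasts 1/8 s, in which the tool goes at most 62.5 mm and 10.7 degrees, less where a joint would pass 70% of its speed; a pose out of reach is approached as far as the arm can. A call with a gripper value outside its range is refused whole. The fingers move at their own pace and stop on an object; the grip force is fixed at half the most. Time passes only in rows, so rows that repeat a pose let the fingers close. It gives the time, the measured TCP pose, the force and the opening at its end, in the units of the state.
- state(): the state, without advancing time (a new reading comes with each control period).
- grab_frame(name): name is "scene" or "top" or "wrist"; returns the picture (384x512x3 uint8, red, green, blue); there is no depth.
- calibration(name): a dict with "intrinsics" (3x3 intrinsics, pixels), "world_from_camera" (4x4, takes a point from camera to world coordinates). Camera axes: x right, y down, z forward; pixel columns grow to the right and rows downward; lengths in m; the calibration is good to about 2 mm. The wrist camera is an equidistant fisheye: a pixel r from the principal point sees the ray r / f radians off the axis. A picture is of the moment at which its call begins: read the wrist's pose just before it. calibration takes no time and is no camera call; for the wrist camera it gives the pose at the moment of the call.
- job_done(): hands the job in, once; it reports no verdict.
The state is a dict: "time": time; "joint_pos": joint angles; "joint_vel": joint speeds; "joint_efforts": joint torques, N m; "tool_pos": TCP position; "tool_rot": TCP orientation; "contact_force": force on the tool from outside, world axes, zero at the start; "ft_torque": the same for the moment, N m; "gripper_width": opening from 0.0 (shut) to 1.0 (fully open).
Only numpy, scipy, OpenCV 4.12 (cv2) and the standard library are available. Lean on these libraries where they do the work, as an engineer would, in place of code of your own. Each camera call takes 0.05 s, during which the arm holds its last target.

### The job

The clean filter is in: swing the cover of the bench dust extractor down until it is fully shut, then lock it with its quarter-turn fastener. Turn the T-handle in line with the slot marks so that its cross-pin can pass the slot, push it all the way in, turn it a quarter turn clockwise (seen from above) and let go, so that it catches and stays down. Leave the mug, carton and tape roll beside and on it where they are.

Things in the scene. Friction and masses are not known exactly. Their poses are not given: they have to be found in the camera images.
- extractor: bench dust extractor, a grey sheet-metal box 280 mm deep (x), 400 wide (y), bolted down; origin at the centre of its underside on the table, x pointing away from the robot at yaw 0 (it stands turned by up to 0.35 rad). Rim of the filter well 150 mm above the table; the blower compartment takes the 110 mm at +y, its deck 160 mm above the table. The cover is hinged along the far (+x) side.
- cover (a joint): opening angle of the pale grey cover in rad: 0 = fully shut (it lies on a stop), grows as its near edge lifts, at most 1.2. The stiff hinge holds it where it is left; pressing its near half down with 3 to 8 N shuts it. The cover is a plate 270 mm long from the hinge to its near edge, 286 wide, 10 thick; shut, its top lies 160 mm above the table.
- cover_hinge (a point): middle of the cover's hinge axis, 155 mm above the table, in the cover's frame: its x points from the near edge to the hinge along the plate (level when shut), y along the hinge, z out of the cover's top. Shut, it lies at (135, -56, 155) mm in the extractor's frame. The fastener's axis crosses the cover's top at (-220, 0, 5) mm here
- cover_press (a point): a bare place on the cover's top face, good for pressing it down, at (-170, -90, 5) mm in the frame of cover_hinge: 170 mm from the hinge axis and 90 mm to one side of the fastener (on the side away from the blower compartment)
- slot (a point): centre of the slot in the steel bracket under the near part of the cover, at (-85, -56, 138) mm in the extractor's frame; the slot is 52 mm long and 14 wide and runs along the extractor's x (from near edge to hinge). Two engraved marks on the cover, before and behind the fastener, show its line.
- wing_mid (a point): centre of the black T-handle of the fastener: an upright bar 72 mm long (its x), 16 thick (its y), 32 tall (its z), captive in the cover. Up, it is 46 mm above the cover's top (bar from 30 to 62 mm). Its cross-pin, 44 mm long and 8 thick, lies below the cover, parallel to the bar.
- wing (a joint): turn of the T-handle in rad: 0 = bar in line with the slot (passes the slot within about 0.12 rad), grows clockwise seen from above, 1.57 = a quarter turn, across the slot; stops at -0.6 and 1.64. It turns with about 0.05 N m and stays where it is left while up.
- stud (a joint): how far the T-handle is pushed in, in m: 0 = up (a spring holds it there, 4 N rising to 8 N), 0.020 = fully in. Out of line it is stopped by the bracket at 0.002. Through the slot at 0.020 it can be turned; past 0.2 rad the pin is caught under the bracket, and near a quarter turn, let go, it springs back into a notch at 0.014, which keeps it from turning back.
- mug: white mug, 82 mm across, 90 tall; origin at the centre of its underside
- carton: upright drink carton, 70 x 70 mm, 213 tall; origin at the centre of its underside
- tape_roll: roll of paper tape, 84 mm across, 25 high, lying on the extractor's deck; origin at the centre of its underside

How it is judged:
On the way:
1. the cover is fully shut (value of joint cover below 0.025 rad), for 0.1 s.
At the end, for the whole second after the job is handed in: the cover is shut (within 0.025 rad), the T-handle is turned a quarter turn clockwise (at least 1.35 rad past the slot line) and stays in by itself (more than 11 mm of its 20 mm), let go and still (value of joint cover below 0.025 rad and value of joint wing above 1.35 rad and value of joint stud above 0.011 m and velocity of joint wing between -0.1 and 0.1 rad/s); the robot touches nothing.
It fails at once if the mug, the carton or the tape roll is shoved more than 40 mm, or the mug or carton knocked over (distance of any of mug, carton, tape_roll from where it was at the start of the episode above 0.04 m or angle between any of mug, carton's own z axis and vertical above 0.5 rad).
It also fails if it takes over 48 s, if anything falls off the work surface, if the arm or the gripper's body presses on something with over 40 N, if the wrist force passes 120 N, or if a joint passes its speed limit or range.

## Working session

There is one attempt and no reset: what is moved stays moved. The work goes in short steps, Python scripts to look and compute and a tool call to move; the robot and the scene stay as the last step left them, time stands still between calls to the robot, and variables do not carry over. Pictures are saved under pics/ and viewed, and the job is handed in when it is done.

Besides the shell and the picture viewer there is one more tool, called after "Request:" in YAML: its name, and indented under it one key for each argument. servo_tool: Moves the arm, as the interface text tells. Its arguments: {"type":"object","properties":{"deltas":{"type":"array","items":{"type":"array","items":{"type":"array","items":{"type":"number"}}}}},"required":["deltas"]}

```bash
mkdir -p pics
python3 - <<'E'
from plant import *
import cv2,numpy as np
for n in ["scene","top","wrist"]:
    c=calibration(n); f=grab_frame(n); cv2.imwrite(f"pics/{n}0.png",f[:,:,::-1]); print(n,np.round(c["intrinsics"],1).tolist(),np.round(c["world_from_camera"],3).tolist())
s=state();print(s)
E
```

```text
scene [[349.6, 0.0, 261.1], [0.0, 349.6, 189.1], [0.0, 0.0, 1.0]] [[-0.4, 0.518, -0.756, 1.402], [0.917, 0.212, -0.339, 0.363], [-0.015, -0.829, -0.56, 0.708], [0.0, 0.0, 0.0, 1.0]]
top [[440.0, 0.0, 255.0], [0.0, 440.0, 190.3], [0.0, 0.0, 1.0]] [[-0.107, -0.971, 0.214, 0.395], [-0.994, 0.105, -0.02, 0.033], [-0.003, -0.215, -0.977, 1.268], [0.0, 0.0, 0.0, 1.0]]
wrist [[297.3, 0.0, 256.6], [0.0, 297.3, 190.2], [0.0, 0.0, 1.0]] [[0.443, -0.866, -0.232, 0.334], [-0.897, -0.428, -0.112, -0.53], [-0.002, 0.257, -0.966, 0.371], [0.0, 0.0, 0.0, 1.0]]
{'time': 0.15, 'joint_pos': array([-1.23196861e+00,  5.32304908e-02,  1.61398872e+00, -2.88413566e-06,
        1.47595064e+00, -1.19036014e-01]), 'joint_vel': array([ 1.93017770e-03, -1.59258865e-03, -5.05696560e-03, -8.45298278e-05,
        9.94398581e-05,  7.73290308e-04]), 'joint_efforts': array([ 1.47375107e-03, -3.94241595e+01, -3.70721984e+01, -1.15268742e-05,
        4.69823790e-03,  5.83268303e-06]), 'tool_pos': array([ 0.27610034, -0.56020953,  0.24932367]), 'tool_rot': array([-7.83687151e-04,  9.73909016e-01,  2.26937450e-01, -8.79165487e-05]), 'contact_force': array([ 0.2709719 , -0.45235908, -0.02354974]), 'ft_torque': array([-0.01885997, -0.0343553 , -0.02011288]), 'gripper_width': 1.0011283606094576}
```

View pics/scene0.png

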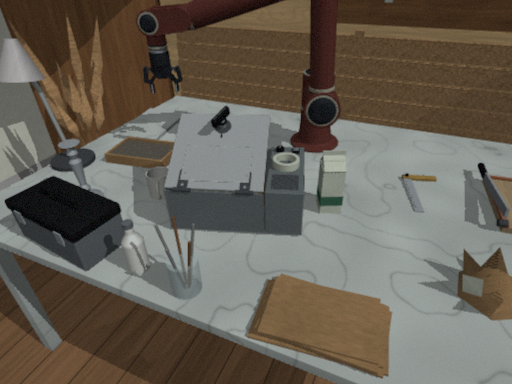

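View pics/top0.png

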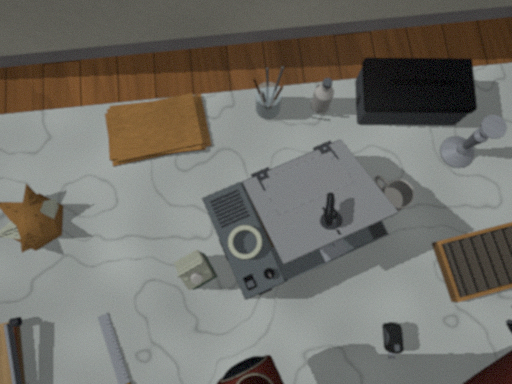

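View pics/wrist0.png

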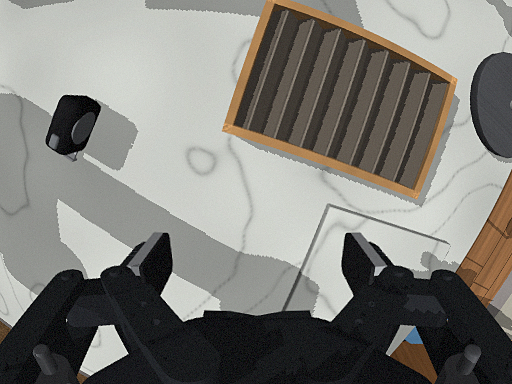

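Run:
```python
import cv2
f=cv2.imread("pics/top0.png")
cv2.imwrite("pics/top0z.png",cv2.resize(f[130:310,190:420],None,fx=3.4,fy=3.3,interpolation=cv2.INTER_CUBIC))
f=cv2.imread("pics/scene0.png")
cv2.imwrite("pics/scene0z.png",cv2.resize(f[90:240,150:320],None,fx=4,fy=4,interpolation=cv2.INTER_CUBIC))
```

```text
(no output)
```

View pics/top0z.png

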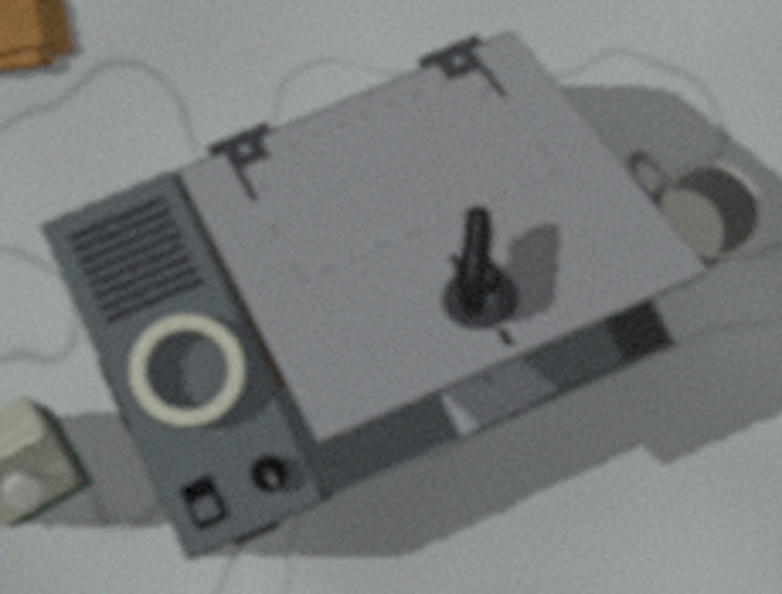

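View pics/scene0z.png

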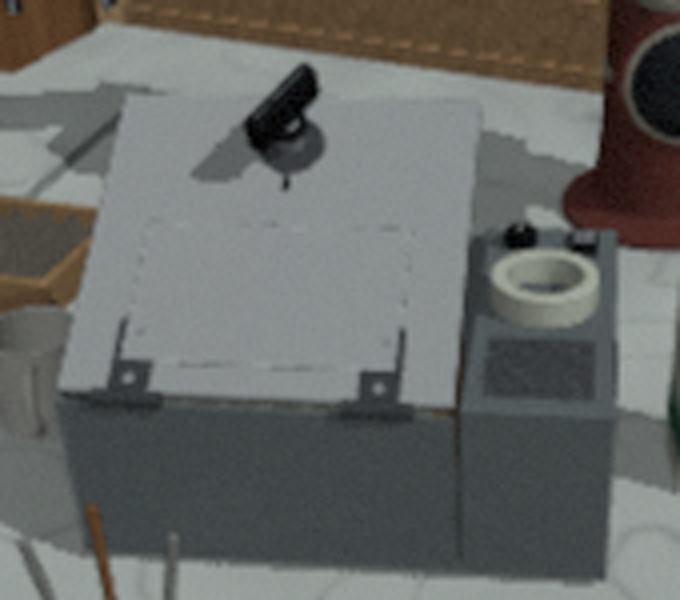

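```bash
cat > h.py <<'E'
from plant import *
import cv2,numpy as np
def ray(n,u,v,c=None):
    c=c or calibration(n);K=c["intrinsics"];T=c["world_from_camera"]
    x=(u-K[0][2])/K[0][0];y=(v-K[1][2])/K[1][1]
    if n=="wrist":
        r=np.hypot(x,y);d=np.array([np.sin(r)*x/r,np.sin(r)*y/r,np.cos(r)])
    else:d=np.array([x,y,1.])
    T=np.array(T);return T[:3,3],T[:3,:3]@d/np.linalg.norm(d)
def onz(n,u,v,z,c=None):
    o,d=ray(n,u,v,c);return o+d*(z-o[2])/d[2]
def proj(n,p):
    c=calibration(n);T=np.linalg.inv(c["world_from_camera"]);q=T[:3,:3]@p+T[:3,3];k=c["intrinsics"]@q;return k[:2]/k[2]
E
cat > a.py <<'E'
from h import *
px=[(202.9,198.5),(245.3,299.1),(285.6,279.4),(241.5,182.4)]
L=np.array([(.14,.2),(-.14,.2),(-.14,.09),(.14,.09)])
P=np.array([onz("top",*p,.16)[:2] for p in px]);print(P.round(4))
a=L-L.mean(0);b=P-P.mean(0)
th=np.arctan2((a[:,0]*b[:,1]-a[:,1]*b[:,0]).sum(),(a*b).sum())
R=np.array([[np.cos(th),-np.sin(th)],[np.sin(th),np.cos(th)]]);t=P.mean(0)-R@L.mean(0)
print("yaw",th,"t",t,"res",(L@R.T+t-P).round(4).tolist())
# rear hinge corners at (.135,-.056±.143,.16)
def W(x,y,z): return np.r_[R@[x,y]+t,z]
for y in(.087,-.199):print(proj("top",W(.135,y,.155)))
best=None
for ang in np.arange(0,1.2,.02):
    e=0
    for y,p in((.087,(284.1,263.3)),(-.199,(398.2,210.3))):
        e+=np.linalg.norm(proj("top",W(.135-.27*np.cos(ang)-.005*np.sin(ang)*-1*0,y,.155+.27*np.sin(ang)))-p)
    if best is None or e<best[0]:best=(e,ang)
print(best)
ang=best[1]
def C(x,y,z): return W(.135+x*np.cos(ang)+z*np.sin(ang),-.056+y,.155-x*np.sin(ang)+z*np.cos(ang))
for n,q in dict(press=(-.17,-.09,.005),fast=(-.22,0,.005),wing=(-.22,0,.051),edge=(-.265,-.08,.005)).items():print(n,C(*q).round(3),proj("top",C(*q)).round(),proj("scene",C(*q)).round())
ang=0
print("shut press",C(-.17,-.09,.005),"wing",C(-.22,0,.051))
E
python3 a.py
```

```text
[[ 0.6301  0.1463]
 [ 0.3689  0.0636]
 [ 0.4053 -0.0401]
 [ 0.6618  0.0435]]
yaw 0.311624906373221 t [ 0.56098857 -0.08468965] res [[0.0028, 0.0023], [-0.0025, -0.0009], [-0.0051, -0.0019], [0.0049, 0.0004]]
[243.03461779 182.29524846]
[341.71834492 139.61204668]
(np.float64(1.6288575237308773), np.float64(0.52))
press [ 0.596 -0.227  0.244] [356. 189.] [192. 137.]
fast [ 0.527 -0.154  0.269] [332. 219.] [223. 125.]
wing [ 0.549 -0.147  0.309] [330. 207.] [220. 115.]
edge [ 0.515 -0.242  0.291] [373. 219.] [200. 113.]
shut press [ 0.57243871 -0.23438899  0.16      ] wing [ 0.49725237 -0.16405398  0.206     ]
```

Request:
servo_tool:
  deltas:
    - [[0, 0, 0, 60, 0], [0, 40, 40, 110, 0], [0, 80, 85, 110, 0], [0, 120, 130, 110, 0], [0, 160, 175, 110, 0]]

```text
time: 0.78
tool_pos: [0.435, -0.3866, 0.3604]
tool_rot: [0.0, 0.974, 0.227, 0.0]
contact_force: [0.3, -0.6, 0.2]
gripper_width: 0.005
```

Request:
servo_tool:
  deltas:
    - [[0, 40, 45, 0, 0], [0, 80, 90, 0, 0], [0, 120, 130, 0, 0], [0, 137, 151, 0, 0], [0, 137, 151, 0, 0]]

```text
time: 1.4
tool_pos: [0.5718, -0.2354, 0.3596]
tool_rot: [-0.0, 0.974, 0.228, -0.0]
contact_force: [-0.1, -0.7, -0.2]
gripper_width: 0.005
```

Request:
servo_tool:
  deltas:
    - [[0, 0, 0, -25, 0], [0, 0, 0, -50, 0], [0, 0, 0, -70, 0], [0, 0, 0, -85, 0], [0, 0, 0, -95, 0]]

```text
time: 2.02
tool_pos: [0.5711, -0.2376, 0.2656]
tool_rot: [0.0, 0.974, 0.227, 0.0]
contact_force: [-0.5, -0.2, 3.7]
gripper_width: 0.004
```

Run:
```python
from h import *
cv2.imwrite("pics/s1.png",grab_frame("scene")[:,:,::-1])
```

```text
(no output)
```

View pics/s1.png

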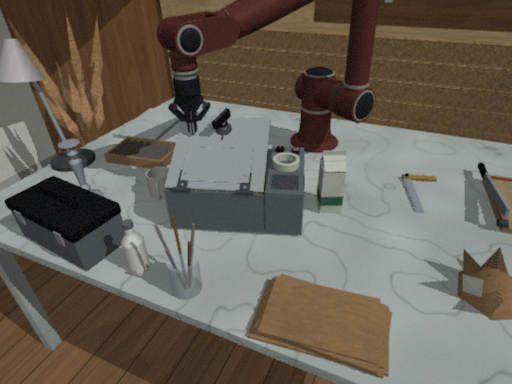

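The closed fingertips touch the cover beside the handle (~192,132), with 3.7 N on the tool. I'll press on down.

Request:
servo_tool:
  deltas:
    - [[0, 0, 0, -10, 0], [0, 0, 0, -20, 0], [0, 0, 0, -30, 0], [0, 0, 0, -40, 0], [0, 0, 0, -50, 0]]

```text
time: 2.7
tool_pos: [0.5708, -0.2371, 0.2144]
tool_rot: [-0.0, 0.974, 0.227, -0.0]
contact_force: [-1.2, 0.1, 3.4]
gripper_width: 0.001
```

Request:
servo_tool:
  deltas:
    - [[0, 0, 0, -8, 0], [0, 0, 0, -16, 0], [0, 0, 0, -22, 0], [0, 0, 0, -28, 0], [0, 0, 0, -31, 0]]

```text
time: 3.32
tool_pos: [0.5709, -0.2371, 0.1838]
tool_rot: [-0.0, 0.974, 0.227, -0.0]
contact_force: [-2.1, -0.7, 3.2]
gripper_width: 0.004
```

Request:
servo_tool:
  deltas:
    - [[0, 0, 0, -2, 0], [0, 0, 0, -4, 0], [0, 0, 0, -5, 0], [0, 0, 0, -5, 0]]

```text
time: 3.82
tool_pos: [0.5711, -0.2371, 0.1792]
tool_rot: [-0.0, 0.974, 0.227, 0.0]
contact_force: [-1.4, 0.2, 0.7]
gripper_width: -0.001
```

Request:
servo_tool:
  deltas:
    - [[0, 0, 0, -1, 0], [0, 0, 0, -2, 0], [0, 0, 0, -2, 0]]

```text
time: 4.2
tool_pos: [0.5712, -0.2371, 0.179]
tool_rot: [0.0, 0.974, 0.227, 0.0]
contact_force: [-3.7, 2.2, 8.0]
gripper_width: 0.001
```

Request:
servo_tool:
  deltas:
    - [[0, 0, 0, -1, 0], [0, 0, 0, -2, 0], [0, 0, 0, -2, 0]]

```text
time: 4.58
tool_pos: [0.5712, -0.2371, 0.179]
tool_rot: [0.0, 0.974, 0.227, 0.0]
contact_force: [-8.2, 3.7, 16.2]
gripper_width: 0.003
```

Request:
servo_tool:
  deltas:
    - [[0, 0, 0, 20, 0], [0, 0, 0, 60, 0], [85, 0, 0, 110, 0], [85, -30, 0, 130, -0.7], [85, -60, 0, 130, -1.4]]

```text
time: 5.2
tool_pos: [0.5117, -0.2375, 0.3088]
tool_rot: [0.002, 0.988, 0.154, 0.002]
contact_force: [-0.5, -0.6, 0.6]
gripper_width: 0.638
```

Run:
```python
from h import *
for n in("top","wrist","scene"):
    if n=="wrist":
        c=calibration(n);np.savez("w2.npz",**c)
    cv2.imwrite(f"pics/{n}2.png",grab_frame(n)[:,:,::-1])
```

```text
(no output)
```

View pics/top2.png

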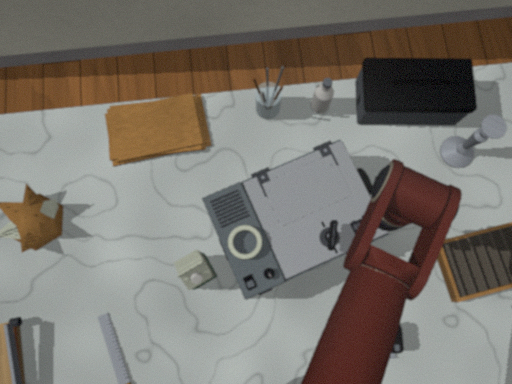

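View pics/wrist2.png

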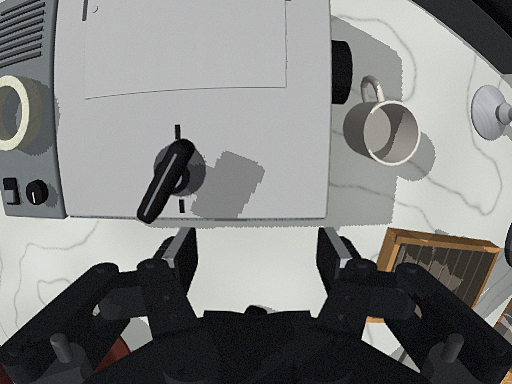

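View pics/scene2.png

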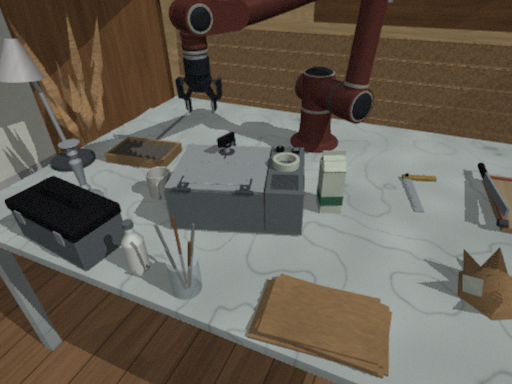

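Run:
```python
import cv2
f=cv2.imread("pics/wrist2.png")
cv2.imwrite("pics/wrist2z.png",cv2.resize(f[110:240,110:270],None,fx=4.5,fy=4.5,interpolation=cv2.INTER_CUBIC))
```

```text
(no output)
```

View pics/wrist2z.png

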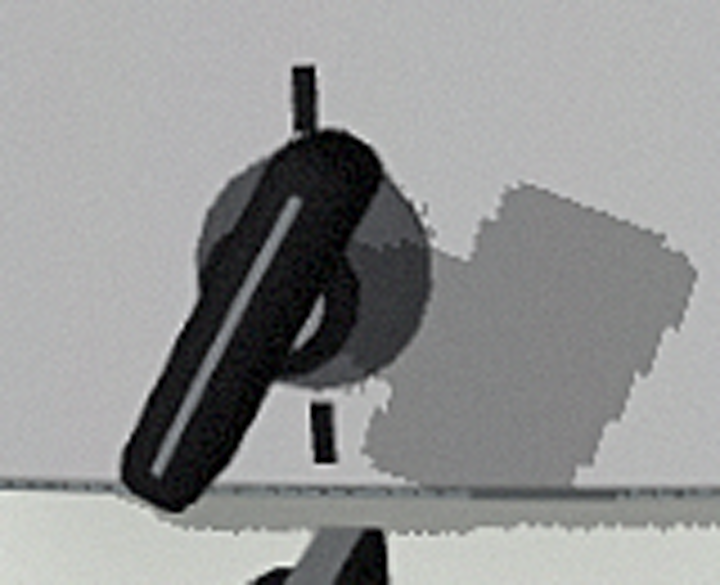

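Run:
```python
from h import *
c=dict(np.load("w2.npz"))
f=lambda u,v,z:onz("wrist",110+u/4.5,110+v/4.5,z,c)
a,b=f(296,200,.222),f(156,472,.222);m1,m2=f(303,65,.16),f(325,462,.16)
for n,p,q in(("bar",b,a),("slot",m2,m1)):
    d=p-q;d=q-p;print(n,((p+q)/2).round(4),np.linalg.norm(d).round(4),np.degrees(np.arctan2(d[1],d[0])))
print(f(425,0,.222) is None, state()["tool_pos"],state()["tool_rot"])
```

```text
bar [ 0.4992 -0.163   0.222 ] 0.0548 -14.218615861067377
slot [ 0.4992 -0.1628  0.16  ] 0.0854 17.668212856052524
False [ 0.5107148  -0.23710353  0.30593471] [3.78308910e-04 9.87935695e-01 1.54861950e-01 8.33732367e-04]
```

Request:
servo_tool:
  deltas:
    - [[85, -4, 25, 0, -1.7], [85, -8, 50, 0, -3.4], [85, -12, 74, 0, -5.3], [85, -12, 74, 0, -5.3]]

```text
time: 5.85
tool_pos: [0.4996, -0.1619, 0.3051]
tool_rot: [-0.0, 0.993, -0.12, 0.0]
contact_force: [0.1, -1.0, 0.1]
gripper_width: 0.994
```

Run:
```python
from h import *
cv2.imwrite("pics/wrist3.png",grab_frame("wrist")[:,:,::-1]);s=state();print(s["tool_pos"],s["tool_rot"],s["joint_pos"])
```

```text
[ 0.49962293 -0.16275967  0.3051425 ] [ 5.92265409e-05  9.92779718e-01 -1.19951660e-01  1.65826814e-04] [-4.56604206e-01 -2.14609710e-01  1.77439012e+00 -2.35095476e-06
  1.58146008e+00  1.35467448e+00]
```

View pics/wrist3.png

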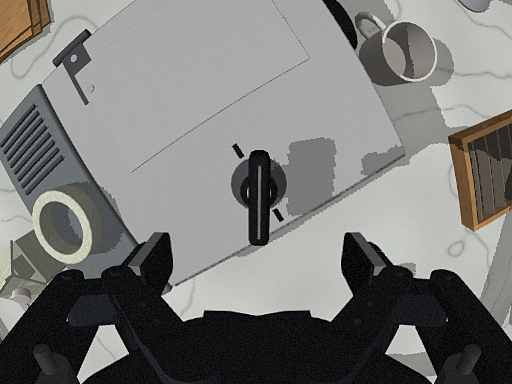

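Request:
servo_tool:
  deltas:
    - [[85, 0, 0, -40, 0], [85, 0, 0, -75, 0], [85, 0, 0, -96, 0], [85, 0, 0, -96, 0]]

```text
time: 6.4
tool_pos: [0.4983, -0.1632, 0.2073]
tool_rot: [-0.001, 0.993, -0.121, -0.002]
contact_force: [-0.0, -0.0, 0.2]
gripper_width: 0.996
```

Request:
servo_tool:
  deltas:
    - [[30, 0, 0, 0, 0], [10, 0, 0, 0, 0], [10, 0, 0, 0, 0], [10, 0, 0, 0, 0], [10, 0, 0, 0, 0]]

```text
time: 7.02
tool_pos: [0.4993, -0.1634, 0.2103]
tool_rot: [0.0, 0.993, -0.122, 0.001]
contact_force: [-1.1, -0.6, 2.2]
gripper_width: 0.177
```

Request:
servo_tool:
  deltas:
    - [[10, 0, 0, 0, 1.4], [10, 0, 0, 0, 2.8], [10, 0, 0, 0, 4.2], [10, 0, 0, 0, 5.3], [10, 0, 0, 0, 5.3]]

```text
time: 7.65
tool_pos: [0.4993, -0.1633, 0.21]
tool_rot: [0.0, 0.988, 0.154, 0.0]
contact_force: [-1.1, -0.9, 3.7]
gripper_width: 0.178
```

Run:
```python
from h import *
cv2.imwrite("pics/wrist4.png",grab_frame("wrist")[:,:,::-1]);s=state();print(s["tool_pos"],s["tool_rot"],s["ft_torque"],s["contact_force"],np.degrees(2*np.arctan2(s["tool_rot"][2],s["tool_rot"][1])))
```

```text
[ 0.49930649 -0.16332381  0.20990597] [3.87131898e-04 9.88068015e-01 1.54017089e-01 4.30147321e-04] [-0.05252615 -0.01147994 -0.0031289 ] [-0.01244122 -0.72955109  3.85935516] 17.719593220118917
```

View pics/wrist4.png

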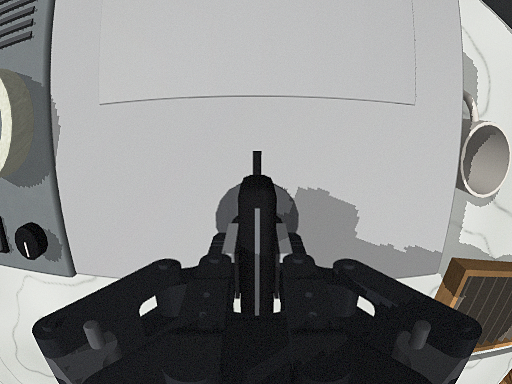

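The bar (white line at x≈257) now lines up with the far slot mark (257,160). Tool yaw is 17.7°, matching the slot. Next, push in.

Request:
servo_tool:
  deltas:
    - [[10, 0, 0, -5, 0], [10, 0, 0, -10, 0], [10, 0, 0, -15, 0], [10, 0, 0, -20, 0], [10, 0, 0, -21, 0]]

```text
time: 8.32
tool_pos: [0.4995, -0.1634, 0.1905]
tool_rot: [0.0, 0.988, 0.155, 0.0]
contact_force: [-4.9, 0.5, 16.1]
gripper_width: 0.179
```

Request:
servo_tool:
  deltas:
    - [[10, 0, 0, -1, 0], [10, 0, 0, -1, 0]]

```text
time: 8.57
tool_pos: [0.4995, -0.1634, 0.1905]
tool_rot: [0.0, 0.988, 0.155, 0.0]
contact_force: [-5.8, 2.2, 17.0]
gripper_width: 0.181
```

Bottomed: z is unchanged and the force is rising. Next, turn a quarter turn clockwise.

Request:
servo_tool:
  deltas:
    - [[10, 0, 0, 0, -1.2], [10, 0, 0, 0, -2.4], [10, 0, 0, 0, -3.6], [10, 0, 0, 0, -4.8], [10, 0, 0, 0, -6]]

```text
time: 9.2
tool_pos: [0.4996, -0.1635, 0.1905]
tool_rot: [0.001, 0.987, -0.16, 0.001]
contact_force: [-4.5, 0.1, 16.7]
gripper_width: 0.175
```

Request:
servo_tool:
  deltas:
    - [[10, 0, 0, 0, -1.4], [10, 0, 0, 0, -2.8], [10, 0, 0, 0, -4.2], [10, 0, 0, 0, -5.6], [10, 0, 0, 0, -7]]

```text
time: 9.82
tool_pos: [0.4995, -0.1636, 0.1905]
tool_rot: [0.0, 0.864, -0.503, 0.001]
contact_force: [-5.8, -0.7, 17.3]
gripper_width: 0.179
```

Request:
servo_tool:
  deltas:
    - [[10, 0, 0, 0, -1], [10, 0, 0, 0, -2], [10, 0, 0, 0, -2.1], [10, 0, 0, 0, -2.1]]

```text
time: 10.32
tool_pos: [0.4994, -0.1635, 0.1905]
tool_rot: [0.0, 0.805, -0.593, 0.001]
contact_force: [-6.5, 1.2, 17.4]
gripper_width: 0.175
```

Run:
```python
from h import *
cv2.imwrite("pics/wrist5.png",grab_frame("wrist")[:,:,::-1]);s=state();print(s["tool_pos"],s["tool_rot"],s["ft_torque"],s["contact_force"],np.degrees(2*np.arctan2(s["tool_rot"][2],s["tool_rot"][1])))
```

```text
[ 0.49943247 -0.16351186  0.19047159] [ 3.03201329e-04  8.04970257e-01 -5.93314714e-01  6.66775848e-04] [0.24466294 1.26605155 0.09518374] [-6.2583503   0.84171094 16.89988415] -72.78519240242254
```

View pics/wrist5.png

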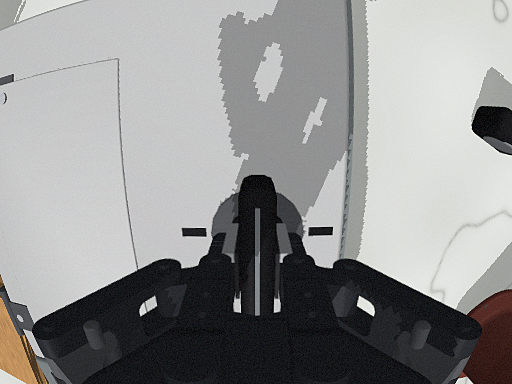

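Request:
servo_tool:
  deltas:
    - [[40, 0, 0, 0, 0], [60, 0, 0, 0, 0], [85, 0, 0, 0, 0], [85, 0, 0, 5, 0], [85, 0, 0, 20, 0]]

```text
time: 11.0
tool_pos: [0.4982, -0.1627, 0.2064]
tool_rot: [0.0, 0.805, -0.593, -0.002]
contact_force: [-0.1, -0.4, 0.9]
gripper_width: 0.998
```

Request:
servo_tool:
  deltas:
    - [[85, 0, 0, 30, 0], [85, 0, 0, 80, 0], [85, 0, 0, 110, 0], [85, -40, -40, 110, 0], [85, -40, -40, 110, 0]]

```text
time: 11.62
tool_pos: [0.458, -0.2048, 0.3193]
tool_rot: [0.0, 0.804, -0.595, 0.001]
contact_force: [-0.9, -0.2, -0.9]
gripper_width: 0.995
```

Run:
```python
from h import *
s=state();c=calibration("wrist");np.savez("w6.npz",**c)
f=grab_frame("wrist")[:,:,::-1];cv2.imwrite("pics/wrist6.png",f)
f=grab_frame("scene")[:,:,::-1];cv2.imwrite("pics/scene6z.png",cv2.resize(f[90:240,150:360],None,fx=3.7,fy=3.7,interpolation=cv2.INTER_CUBIC))
print(s["tool_pos"],s["contact_force"],s["time"])
```

```text
[ 0.45796202 -0.2048489   0.31929516] [-0.91295345 -0.23251263 -0.9006085 ] 11.625
```

View pics/wrist6.png

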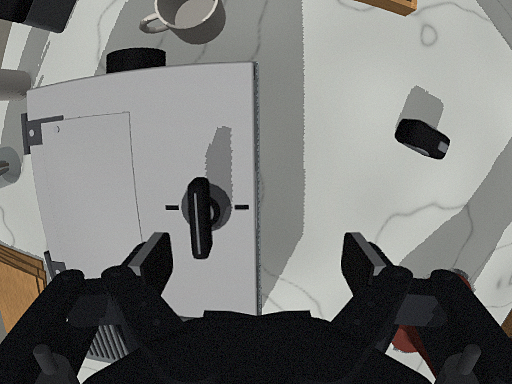

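View pics/scene6z.png

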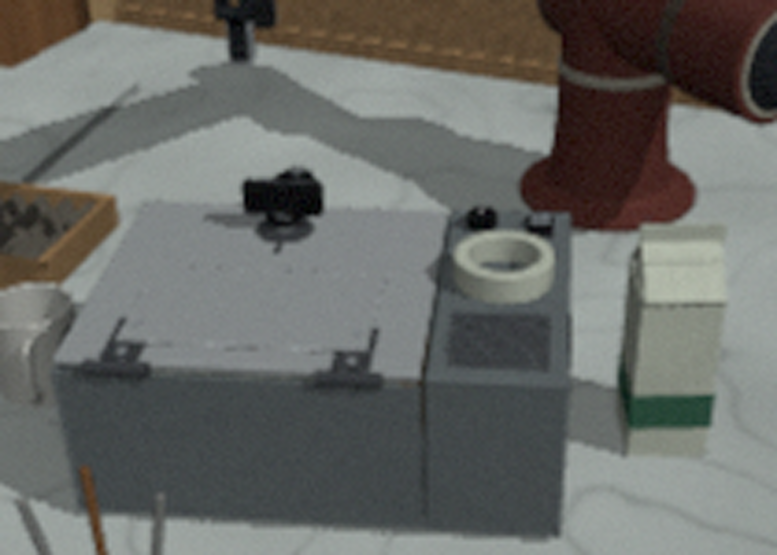

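Run:
```python
import cv2
f=cv2.imread("pics/wrist6.png")
cv2.imwrite("pics/wrist6z.png",cv2.resize(f[165:275,155:265],None,fx=5,fy=5,interpolation=cv2.INTER_CUBIC))
```

```text
(no output)
```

View pics/wrist6z.png

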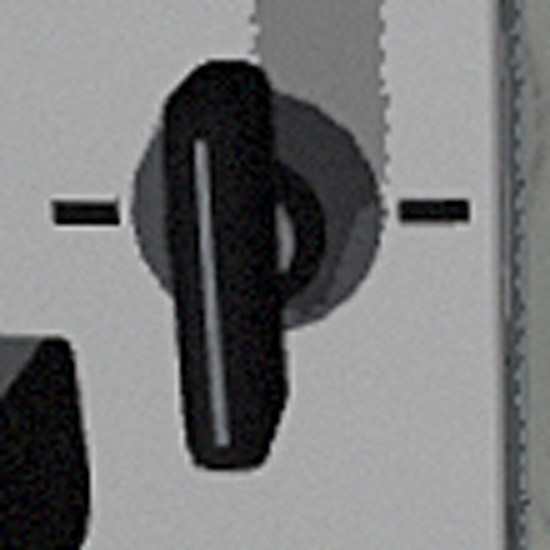

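Run:
```python
from h import *
c=dict(np.load("w6.npz"))
f=lambda u,v,z:onz("wrist",155+u/5,165+v/5,z,c)
m1,m2=f(52,213,.16),f(470,211,.16);d=m1-m2
sa=np.degrees(np.arctan2(d[1],d[0]));print("slot",(m1+m2)/2,sa,np.linalg.norm(d))
for z in(.202,.208,.214,.222):
    a,b=f(201,143,z),f(222,445,z);e=a-b
    print(z,(a+b)/2,np.linalg.norm(e),sa-np.degrees(np.arctan2(e[1],e[0])))
```

```text
slot [ 0.49835532 -0.16218943  0.16      ] 17.7525791385063 0.0863653349871544
0.202 [ 0.49889589 -0.15949305  0.202     ] 0.057140307879799075 90.69725452572621
0.208 [ 0.49833875 -0.16215063  0.208     ] 0.055709758741223296 90.69725452572621
0.214 [ 0.49778162 -0.16480821  0.214     ] 0.05427920960264749 90.6972545257263
0.222 [ 0.49703878 -0.16835165  0.222     ] 0.0523718107512131 90.69725452572615
```

```bash
python3 -c "
from plant import *
print(job_done())"
```

```text
the job is handed in; nothing more can be done
None
```

The cover is shut and locked with its quarter-turn fastener, and the job was handed in at about 11.7 s of the 48 s allowed. The interface reports no verdict, so the checks below are my own.

I pressed the cover down with closed fingers until it sat on its stop. Then I gripped the T-handle, about 32° clockwise of the slot line, and turned it into line. I pushed it in until it bottomed, turned it about 90° clockwise, released it and backed away.

- **Cover:** at the stop the fingertip was at 160 mm, the height of a shut cover, with the force rising to 16 N. It looked shut in the later pictures.
- **Fastener angle:** the last wrist picture puts the bar 90.7° past the slot marks, about 1.58 rad.
- **Fastener depth:** in the same picture the bar's top is at about 208 mm, which means 14 mm in, the notch depth.
- **Robot clear:** the gripper is open and above the cover, with under 1.5 N on the tool.
- **Objects:** the mug, carton and tape roll look unmoved and upright in the pictures; I did not measure their positions.

No check failed or disagreed.

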